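Lock the filter collar of the bench dust extractor and fold its cover down

TASK

The filter cartridge has just been put back in the small dust extractor on the bench. Turn the black lock collar by its yellow peg until the white pointer stands at the red lock mark on the housing, then fold the clear cover down until it rests on its stops. Leave the other things on the bench where they are.

Things in the scene. Friction and masses are not known exactly. Their poses are not given: they have to be found in the camera images.
- extractor: Grey wedge-shaped dust extractor fixed to the bench, 200 x 240 mm, 25 mm high at its front edge (towards the robot) rising to 151 mm at the back; its front slope is inclined 35 degrees from level. Origin: centre of its underside; x points from front to back, y to its left, z up. Its face centre is 88 mm above the origin.
- port_center (a point): Point on the sloping face at the centre of the collar, where the collar's axis meets the face. Fixed. z: outward along the collar axis, square to the face (35 degrees from vertical, leaning to the front); x: up the slope to the back; y: across, parallel to the extractor's y. All other mm along the slope below are in this frame.
- lock_mark (a point): Red lock mark on the face, a bar 20 mm long (radially) and 14 mm wide, in the port frame 64 mm down the slope (-x) from port_center. Origin: centre of its top, 6 mm above the face.
- collar (a joint): Angle of the black lock collar (disc 92 mm across, 18 mm thick on the face, captive, stiff to turn: about 0.2 N m). 0 = white pointer and peg exactly at the middle of the red mark; positive = turned away anticlockwise as seen looking onto the face, peg swung from -x towards -y of the port frame. The turn to lock is clockwise. It can go past the mark: range -0.4 to 1.7 rad; it stays where left.
- peg_tip (a point): Centre of the top of the collar's upright yellow peg: a round pin 14 mm in diameter standing 29 mm out of the collar's top, parallel to the collar axis, 37 mm from the axis; top 47 mm above the face. A white pointer line runs outward from it. z along the collar axis; x towards the axis.
- cover (a joint): Opening angle of the clear cover. 0 = closed, parallel to the face and resting on the two stop posts; 1.57 = square to the face; limit 1.8. Stiff hinge (0.35 N m): it stays where left. Starts open, leaning over the collar, in the way of a tool that comes straight down.
- cover_hinge (a point): Middle of the cover's hinge line (which runs along y), in the port frame 125 mm up the slope and 55 mm above the face. Axes as port_center.
- cover_edge (a point): Middle of the cover's free edge, 204 mm from the hinge line. The cover is a clear plate 6 mm thick and 220 mm wide with an orange edge clip (40 x 16 mm, 10 mm thick) at each end of this edge. x points from edge to hinge; z: the cover's outer side.
- tin: Green tin, 60 mm across, 80 mm high, left of the extractor. Bystander. Origin: centre of its underside.
- spare: Spare pleated filter cartridge, white with black ends, 68 mm across, 72 mm high, standing right of the extractor. Bystander. Origin: centre of its underside.
- tray: Blue tray of collets, 120 x 90 x 35 mm, left of the extractor. Bystander. Origin: centre of its underside.
- wrench: Steel wrench, 170 mm long, lying right of the extractor. Bystander. Origin: its middle, underside; x along it.

How it is judged (in metres and radians):
On the way, in this order (a step that is already met when the one before it is completed fails the run):
1. the collar's pointer stands at the lock mark (value of joint collar between -0.14 and 0.14 rad), for 0.2 s.
2. the cover is folded down onto its stops (value of joint cover below 0.08 rad), for 0.2 s.
At the end, for the whole second after the job is handed in: The collar's pointer is within 0.14 rad (8 degrees, the width of the red mark) of the mark's middle, the cover is within 0.08 rad of fully closed, and both are at rest (all of step 1 and value of joint cover below 0.08 rad and velocity of joint collar between -0.05 and 0.05 rad/s and velocity of joint cover between -0.05 and 0.05 rad/s); the robot touches nothing.
It fails at once if the tin is pushed more than 30 mm or tipped over (distance of tin from where it was at the start of the episode above 0.03 m or angle between tin's own z axis and vertical above 0.5 rad).
It fails at once if the spare is pushed more than 30 mm or tipped over (distance of spare from where it was at the start of the episode above 0.03 m or angle between spare's own z axis and vertical above 0.5 rad).
It fails at once if the tray is pushed more than 30 mm or tipped over (distance of tray from where it was at the start of the episode above 0.03 m or angle between tray's own z axis and vertical above 0.5 rad).
It fails at once if the wrench is pushed more than 30 mm or tipped over (distance of wrench from where it was at the start of the episode above 0.03 m or angle between wrench's own z axis and vertical above 0.5 rad).
It also fails if it takes over 54 s, if anything falls off the work surface, if the arm or the gripper's body presses on something with over 40 N, if the wrist force passes 120 N, or if a joint passes its speed limit or range.

ROBOT

A 6-joint arm with a two-finger parallel gripper is mounted at the origin on the work surface. World frame = base frame: x ahead of the robot, y to its left, z up, the work surface at z = 0. Lengths are in mm, angles in degrees, forces in N, time in s.
With the tool pointing down it reaches from about 350 to 850 mm from the base axis. Payload 8.1 kg.
Tool frame: the origin (TCP) lies midway between the tips of the shut fingers; the grasp point (between the pads) lies 19 mm behind it; z points along the fingers, y is the line along which they close (so a half turn about z gives the same grasp; the last joint's range is limited). The gripper opens to 85 mm and grips with 20 to 120 N. Pads are 22 mm wide; open, the fingers measure 114 mm over their backs; the gripper's body (76 mm by 85 mm) begins 54 mm behind the grasp point. The pads swing forward as they close: fully open they stand 13 mm farther back than shut.
Start: joints at [-77.43, 7.471, 85.268, -0, 87.261, -4.893], TCP at [180.082, -572.342, 231.292] pointing down, gripper open.
Joint ranges: [-169.43, 169.43], [-51.17, 129.36], [1.28, 143.12], [-76.62, 256.62], [0, 156.53], [-152.29, 152.29]. Speed limits (degrees/s): [136.94, 136.94, 159.86, 180, 180, 180].

INTERFACE

Orientations are given as [roll, pitch, yaw] about the fixed x, y, z axes, in that order (R = Rz(yaw) Ry(pitch) Rx(roll)).
In Python, from bench import sensors, optics, r gives the robot as it stands.
- The arm moves only by the tool apply_moves, never from a script. Its argument "targets" is a list of rows, each a list of 7 numbers: the shift along the tool's x, y, z in mm, then the turn, a rotation vector about the tool's x, y, z in rad, then the closure, from 0 (fully open) to 1 (shut). In form: [[x, y, z, wx, wy, wz, claw], ...]. A call has 1 to 20 rows; each row shifts and turns the commanded pose from where the row before left it, along the tool's axes as they then stand; what a row does not reach is not made up. A row lasts 1/8 s, in which the tool goes at most 62.5 mm and 10.7 degrees, less where a joint would pass 70% of its speed; a pose out of reach is approached as far as the arm can. A call is refused whole if a number of a shift passes 62.5 or a number of a turn 0.188, either way. A call with a gripper value outside its range is refused whole. The fingers move at their own pace and stop on an object; "force" is the grip in N (left out, the last holds). Time passes only in rows, so rows that do not move let the fingers close. It gives the time, the measured TCP pose, the force, the opening and the grip force at its end, in the units of the state.
- sensors.sense(): the state, without advancing time (a new reading comes with each control period).
- optics.snapshot(name): name is "side" or "top" or "wrist"; returns the picture (480x640x3 uint8, red, green, blue); there is no depth.
- optics.get_calibration(name): a dict with "camera_matrix" (3x3 intrinsics, pixels), "dist_coeffs" ([k1, k2, p1, p2, k3] as OpenCV has them; the pictures are not rectified), "pose" (4x4, takes a point from camera to world coordinates). Camera axes: x right, y down, z forward; pixel columns grow to the right and rows downward; lengths in mm; the calibration is good to about 2 mm. A picture is of the moment at which its call begins: read the wrist's pose just before it. get_calibration takes no time and is no camera call; for the wrist camera it gives the pose at the moment of the call.
- r.hand_in(): hands the job in; it is judged then, once.
The state is a dict: "time": time; "joint_pos": joint angles; "qd": joint speeds; "joint_efforts": joint torques, N m; "tool_pos": TCP position; "tcp_rot": TCP orientation; "ft_force": force on the tool from outside, world axes, zero at the start; "wrist_torque": the same for the moment, N m; "finger_gap": finger opening in mm; "grip_force": force on a finger pad.
Only numpy, scipy, OpenCV 4.12 (cv2) and the standard library are available. Lean on these libraries where they do the work, as an engineer would, in place of code of your own. Each camera call takes 0.05 s, during which the arm holds its last target. There are 200 camera calls.

## Working session

There is one attempt and no reset: what is moved stays moved. The work goes in short steps, Python scripts to look and compute and a tool call to move; the robot and the scene stay as the last step left them, time stands still between calls to the robot, and variables do not carry over. Pictures are saved under pics/ and viewed, at most 10 in all, crops included, and the job is handed in when it is done.

Besides the shell and the picture viewer there is one more tool, called after "Request:" as a command line: name --pt "numbers of a row" for each row, then --argument value for the rest. apply_moves: Moves the arm, as the interface text tells. Its arguments: {"type":"object","properties":{"targets":{"type":"array"},"force":{"type":"number"}},"required":["targets"]}

```bash
mkdir -p pics; python3 - <<'E'
from bench import sensors, optics, r
import cv2, numpy as np
np.set_printoptions(precision=2,suppress=True)
for n in("side","top"):
    im=optics.snapshot(n); cv2.imwrite(f"pics/{n}0.png",im[:,:,::-1])
    c=optics.get_calibration(n); print(n,c)
print(sensors.sense())
E
```

```text
side {'camera_matrix': array([[536.86,   0.  , 315.01],
       [  0.  , 536.86, 240.05],
       [  0.  ,   0.  ,   1.  ]]), 'dist_coeffs': array([-0.15,  0.  ,  0.  ,  0.  ,  0.  ]), 'pose': array([[   0.98,   -0.11,    0.17,  391.39],
       [  -0.21,   -0.59,    0.78, -712.02],
       [   0.02,   -0.8 ,   -0.6 ,  717.49],
       [   0.  ,    0.  ,    0.  ,    1.  ]])}
top {'camera_matrix': array([[443.47,   0.  , 313.17],
       [  0.  , 443.47, 241.34],
       [  0.  ,   0.  ,   1.  ]]), 'dist_coeffs': array([-0.01,  0.  ,  0.  ,  0.  ,  0.  ]), 'pose': array([[  -0.  ,   -1.  ,    0.09,  498.48],
       [  -1.  ,    0.  ,   -0.  ,   37.  ],
       [   0.  ,   -0.09,   -1.  , 1173.03],
       [   0.  ,    0.  ,    0.  ,    1.  ]])}
{'time': 0.1, 'joint_pos': array([-77.43,   7.51,  85.32,  -0.  ,  87.26,  -4.89]), 'qd': array([ 0.05, -0.09, -0.16,  0.02,  0.06, -0.06]), 'joint_efforts': array([  0.  , -57.1 , -50.19,  -0.  ,   0.01,   0.  ]), 'tool_pos': array([ 179.95, -571.86,  230.34]), 'tcp_rot': array([-179.9 ,   -0.01,   17.46]), 'ft_force': array([ 0.19, -0.7 ,  0.01]), 'wrist_torque': array([-0.02,  0.  ,  0.01]), 'grip_force': 0.0, 'finger_gap': 85.38780508556597}
```

View pics/side0.png

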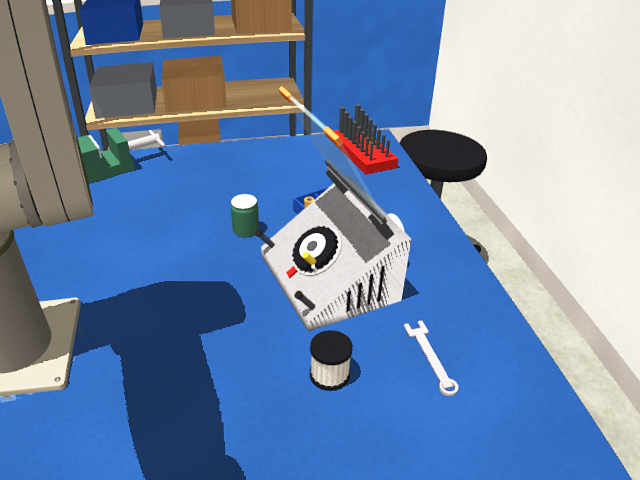

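View pics/top0.png

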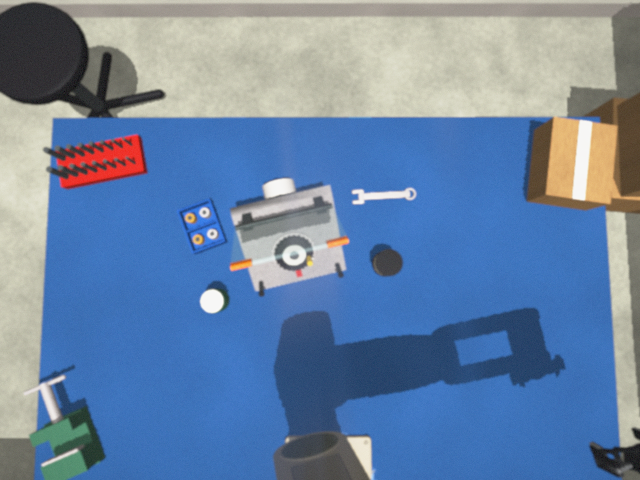

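Side view: extractor around (335,255), peg near (310,258), red mark (292,271), orange clips (287,93) and (333,136). Top view: clips (241,266) and (338,242), mark (298,272), peg (310,263), all bystanders clear of the face.

```bash
cat > h.py <<'E'
import cv2, numpy as np
np.set_printoptions(precision=2,suppress=True)
def ray(c,p):
    K,D,P=[np.array(c[k],float) for k in("camera_matrix","dist_coeffs","pose")]
    u=cv2.undistortPoints(np.array([[p]],float),K,D)[0,0]
    d=P[:3,:3]@[u[0],u[1],1]; return P[:3,3],d/np.linalg.norm(d)
def atz(c,p,z):
    o,d=ray(c,p); return o+d*(z-o[2])/d[2]
def tri(c1,p1,c2,p2):
    o1,d1=ray(c1,p1);o2,d2=ray(c2,p2)
    t=np.linalg.lstsq(np.c_[d1,-d2],o2-o1,rcond=None)[0]
    a,b=o1+t[0]*d1,o2+t[1]*d2
    return (a+b)/2,np.linalg.norm(a-b)
def blobs(im,lo,hi,box,minA=8):
    h=cv2.cvtColor(im,cv2.COLOR_RGB2HSV); m=cv2.inRange(h,np.array(lo),np.array(hi))
    x0,y0,x1,y1=box; k=np.zeros_like(m); k[y0:y1,x0:x1]=m[y0:y1,x0:x1]
    n,l,s,c=cv2.connectedComponentsWithStats(k)
    return [(s[i,4],c[i],s[i,:4]) for i in range(1,n) if s[i,4]>=minA]
def project(c,X):
    P=np.linalg.inv(c["pose"]); q=np.atleast_2d(X)@P[:3,:3].T+P[:3,3]
    return cv2.projectPoints(q,np.zeros(3),np.zeros(3),np.array(c["camera_matrix"]),np.array(c["dist_coeffs"]))[0][:,0]
E
python3 - <<'E'
from h import *; from bench import optics
C={n:optics.get_calibration(n) for n in("side","top")}
B={"side":(265,75,360,300),"top":(220,225,360,290)}
for n in C:
    im=cv2.imread(f"pics/{n}0.png")[:,:,::-1]
    for nm,lo,hi in(("red",(0,170,120),(6,255,255)),("or",(8,150,120),(19,255,255)),("yel",(22,130,100),(34,255,255))):
        for b in blobs(im,lo,hi,B[n],4): print(n,nm,b)
E
```

```text
side red (np.int32(327), array([350.07, 148.7 ]), array([334, 131,  26,  37], dtype=int32))
side red (np.int32(59), array([291.39, 271.47]), array([287, 267,  10,  10], dtype=int32))
side or (np.int32(13), array([286.46,  89.85]), array([282,  86,  10,   9], dtype=int32))
side or (np.int32(47), array([284.81,  96.02]), array([278,  89,  14,  14], dtype=int32))
side or (np.int32(93), array([334.35, 138.77]), array([323, 130,  20,  17], dtype=int32))
side or (np.int32(17), array([306.82, 203.18]), array([305, 201,   6,   5], dtype=int32))
side yel (np.int32(5), array([282.,  91.]), array([280,  89,   5,   5], dtype=int32))
side yel (np.int32(16), array([327.19, 129.5 ]), array([324, 127,   8,   5], dtype=int32))
side yel (np.int32(5), array([305.4, 199.2]), array([305, 198,   2,   4], dtype=int32))
side yel (np.int32(4), array([311.75, 199.5 ]), array([311, 198,   2,   4], dtype=int32))
side yel (np.int32(101), array([308.76, 258.2 ]), array([302, 252,  14,  13], dtype=int32))
top or (np.int32(84), array([338.4, 241.2]), array([329, 237,  18,   9], dtype=int32))
top or (np.int32(115), array([240.82, 264.22]), array([231, 260,  20,   9], dtype=int32))
top yel (np.int32(16), array([309.12, 262.38]), array([307, 260,   5,   5], dtype=int32))
```

```bash
python3 - <<'E'
from h import *; from bench import optics
s,t=[optics.get_calibration(n) for n in("side","top")]
imt=cv2.imread("pics/top0.png")[:,:,::-1]
br=blobs(imt,(0,90,80),(7,255,255),(285,262,312,282),3)+blobs(imt,(172,90,80),(180,255,255),(285,262,312,282),3); print(br)
r1=atz(s,(291.4,271.5),56); print("red side",r1)
if br: print("red top",atz(t,br[0][1],56), tri(s,(291.4,271.5),t,br[0][1]))
A=tri(s,(334,138),t,(338.4,241.2)); Bq=tri(s,(285,94.5),t,(240.8,264.2)); 
print("clips",A,Bq)
e=Bq[0]-A[0]; print(np.linalg.norm(e)); yaw=np.arctan2(-e[0],e[1]); print("yaw",np.degrees(yaw))
# bench footprint in top: mask grey edges, fine yaw
pk=tri(s,(308.8,258.2),t,(309.1,262.4)); print("peg",pk)
# fit: red at port (-64,0,6)
for yaw in (yaw,np.radians(13)):
    a=np.radians(35); Rz=np.array([[np.cos(yaw),-np.sin(yaw),0],[np.sin(yaw),np.cos(yaw),0],[0,0,1]])
    R=Rz@np.array([[np.cos(a),0,-np.sin(a)],[0,1,0],[np.sin(a),0,np.cos(a)]])
    O=r1-R@[-64,0,6]; print("O",O)
    print("peg in port",R.T@(pk[0]-O)); 
    for X in(A[0],Bq[0]): print("clip",R.T@(X-O))
for p in((331,188),(232,210),(345,277),(249,288)):print(p,atz(t,p,150 if p[1]<220 else 25))
for n,p,z in(("tin",(213,300),80),("spare",(387,262),72),("tray",(204,226),35)):print(n,atz(t,p,z))
E
```

```text
[(np.int32(33), array([298.42, 272.73]), array([296, 270,   6,   7], dtype=int32))]
red side [519.29  57.18  56.  ]
red top [523.11  73.96  56.  ] (array([522.82,  74.55,  40.99]), np.float64(1.2558278884663083))
clips (array([574.04,  -9.56, 362.49]), np.float64(0.26435885628454975)) (array([530.75, 169.12, 363.68]), np.float64(2.7205865149334407))
183.85379636635784
yaw 13.619132523645725
peg (array([548.88,  46.49,  92.54]), np.float64(3.112017607408401))
O [573.59  70.33  87.79]
peg in port [-21.55 -17.35  20.88]
clip [142.51 -77.75 235.55]
clip [143.2  106.1  236.53]
O [573.73  69.75  87.79]
peg in port [-21.4  -17.07  20.77]
clip [143.2  -77.34 235.07]
clip [142.26 106.5  237.19]
(331, 188) [718.93  -5.36 150.  ]
(232, 210) [667.4  225.89 150.  ]
(345, 277) [512.49 -45.22  25.  ]
(249, 288) [484.85 202.25  25.  ]
tin [456.5  282.11  80.  ]
spare [ 548.78 -146.5    72.  ]
tray [644.74 318.97  35.  ]
```

```bash
python3 - <<'E'
from h import *; from bench import optics,sensors
s,t=[optics.get_calibration(n) for n in("side","top")]
for nm,a,b in(("tin",(244.5,201.5),(213,300)),("spare",(330.5,347),(387.5,262)),("wrench end",(449,387),(411,194)),("wrench jaw",(416,327),(357,196.5)),("tray screw",(310,201.5),(196.5,239))): print(nm,tri(s,a,t,b))
print(sensors.sense()["tool_pos"],project(s,sensors.sense()["tool_pos"]),project(t,[[0,0,0],sensors.sense()["tool_pos"]]))
i=cv2.imread("pics/side0.png")[170:350,230:430]; j=cv2.imread("pics/top0.png")[175:305,180:400]
i=cv2.resize(i,(460,414),interpolation=cv2.INTER_CUBIC)
i=cv2.resize(cv2.imread("pics/side0.png")[220:340,235:435],(800,480),interpolation=cv2.INTER_CUBIC)
cv2.imwrite("pics/c1.png",i)
j=cv2.resize(j,(800,473),interpolation=cv2.INTER_CUBIC); cv2.imwrite("pics/c2.png",j)
E
```

```text
tin (array([455.38, 282.63,  78.25]), np.float64(2.1221994351392457))
spare (array([ 548.24, -148.91,   63.92]), np.float64(1.825455345508548))
wrench end (array([ 732.93, -224.62,    7.  ]), np.float64(0.12977555542212174))
wrench jaw (array([727.21, -80.77,   4.19]), np.float64(0.20747013763360794))
tray screw (array([612.59, 340.72,  23.11]), np.float64(0.838790861901876))
[ 179.95 -571.86  230.34] [[ 21.88 634.58]] [[328.24 479.96]
 [609.29 437.02]]
```

View pics/c1.png

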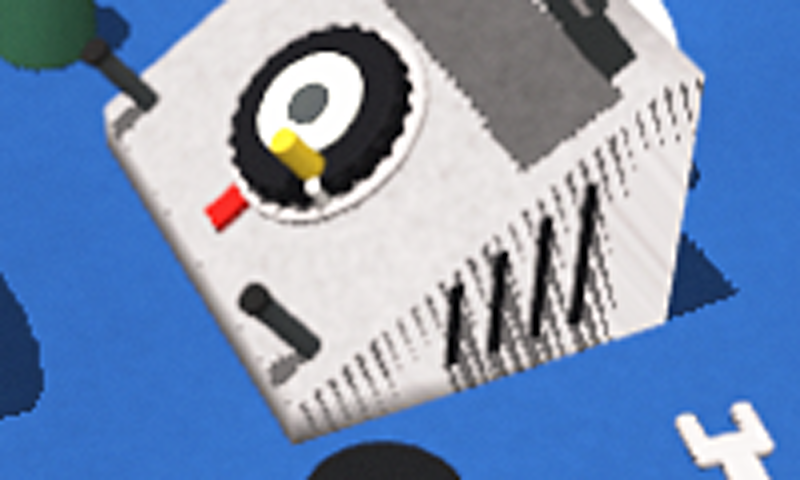

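View pics/c2.png

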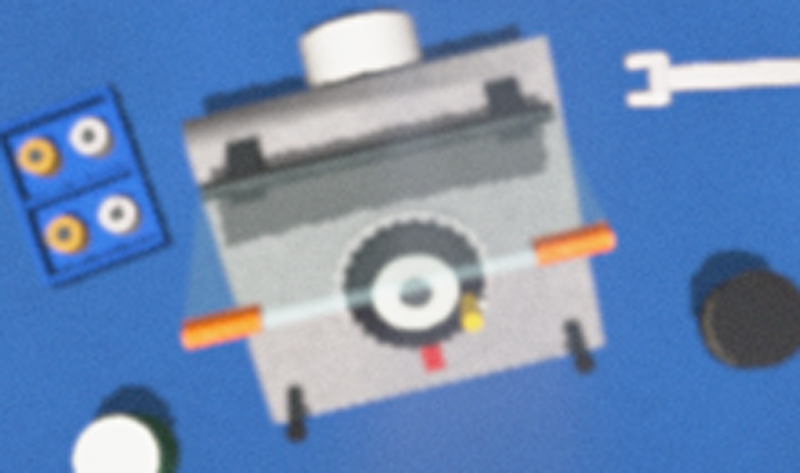

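```bash
python3 - <<'E'
from h import *; from bench import optics,sensors
s,t=[optics.get_calibration(n) for n in("side","top")]
S=lambda x,y:(235+x/4-.4,220+y/4-.4); T=lambda x,y:(180+x*.275-.4,175+y*.275-.4)
P={}
for nm,a,b in(("red",(225,207),(432,357)),("hub",(308,104),(414,292)),("pegtip",(285,140),(473,321)),("postR",(255,298),(588,368)),("postL",(95,50),(296,433)),("cornR",(295,438),(606,345)),("cornL",(107,125),(275,423)),("backR",(702,75),(545,38)),("spare",(382,508),(752,318))):
    P[nm],g=tri(s,S(*a),t,T(*b)); print(nm,P[nm],g)
for k in P: print(k,"side-top px of own pts",end=' ')
print()
print("ray err: hub at z",atz(s,S(308,104),105),atz(t,T(414,292),105))
E
```

```text
red [522.23  74.67  41.39] 2.1852510085654204
hub [564.79  85.18  90.67] 2.1522258260858758
pegtip [545.17  45.38 102.58] 1.1466514163044372
postR [515.5  -32.36  79.55] 1.4508136421077757
postL [471.   165.14  77.6 ] 1.1210286241445846
cornR [531.88 -49.91   6.59] 1.068632499037974
cornL [476.87 187.98  11.01] 0.4042051341165469
backR [725.18  -1.62 150.23] 1.493343734577022
spare [ 548.21 -146.45   62.18] 1.8112018905499727
red side-top px of own pts hub side-top px of own pts pegtip side-top px of own pts postR side-top px of own pts postL side-top px of own pts cornR side-top px of own pts cornL side-top px of own pts backR side-top px of own pts spare side-top px of own pts 
ray err: hub at z [559.77  67.06 105.  ] [564.96  84.36 105.  ]
```

Request:
apply_moves --pt "28 -37 -6 0 0 0 0" --pt "28 -37 -6 0 0 0 0" --pt "28 -37 -6 0 0 0 0" --pt "28 -37 -6 0 0 0 0" --pt "28 -37 -6 0 0 0 0" --pt "28 -37 -6 0 0 0 0" --pt "28 -37 -6 0 0 0 0" --pt "28 -37 -6 0 0 0 0" --pt "28 -37 -6 0 0 0 0" --pt "28 -37 -6 0 0 0 0" --pt "28 -37 -6 0 0 0 0" --pt "28 -37 -6 0 0 0 0" --pt "28 -37 -6 0 0 0 0" --pt "28 -37 -6 0 0 0 0" --pt "0 0 0 0 0.15 0.02 0" --pt "0 0 0 0 0.15 0.02 0" --pt "0 0 0 0 0.15 0.02 0" --pt "0 0 0 0 0.16 0.01 0" --pt "0 0 0 0 0 0 0"

```text
time: 2.48
tool_pos: [453.4, 35.4, 321.6]
tcp_rot: [-177.7, -32.1, 12.8]
ft_force: [-0.3, 0.3, 0.9]
finger_gap: 85.6
grip_force: 0.0
```

```bash
python3 - <<'E'
from h import *; from bench import optics,sensors
s=sensors.sense(); print(s["tool_pos"],s["tcp_rot"],s["joint_pos"])
c=optics.get_calibration("wrist"); np.save("w1.npy",c,allow_pickle=True); im=optics.snapshot("wrist"); cv2.imwrite("pics/w1.png",im[:,:,::-1]); print(c)
E
```

```text
[453.4   35.44 321.65] [-177.75  -32.07   12.8 ] [-15.56 -51.08 126.41  17.08  77.35  61.3 ]
{'camera_matrix': array([[399.21,   0.  , 323.44],
       [  0.  , 399.21, 238.86],
       [  0.  ,   0.  ,   1.  ]]), 'dist_coeffs': array([-0.06,  0.  ,  0.  ,  0.  ,  0.  ]), 'pose': array([[  0.24,  -0.94,   0.25, 442.12],
       [ -0.97,  -0.23,   0.1 ,  26.24],
       [ -0.03,  -0.26,  -0.96, 481.51],
       [  0.  ,   0.  ,   0.  ,   1.  ]])}
```

View pics/w1.png

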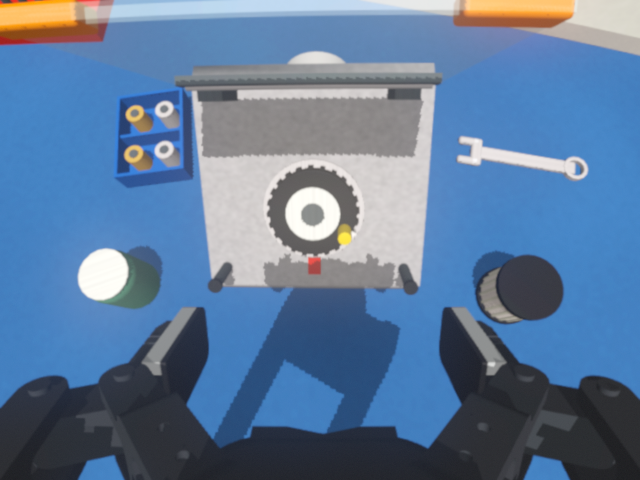

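Wrist view: hub (313,214), peg tip (344,238), red mark (314,266), post tops (216,285) and (411,286), cover edge across the top. Triangulate across all three views.

```bash
python3 - <<'E'
from h import *; from bench import optics,sensors
w=np.load("w1.npy",allow_pickle=True).item()
s,t=[optics.get_calibration(n) for n in("side","top")]
S=lambda x,y:(235+x/4-.4,220+y/4-.4); T=lambda x,y:(180+x*.275-.4,175+y*.275-.4)
im=cv2.imread("pics/w1.png")[:,:,::-1]
for nm,lo,hi in(("red",(0,150,100),(6,255,255)),("yel",(22,130,100),(34,255,255))): print(nm,blobs(im,lo,hi,(250,180,400,300),8))
print("or",blobs(im,(8,150,120),(19,255,255),(0,0,640,60),100))
for nm,a,b,p in(("red",(225,207),(432,357),(314.3,266)),("hub",(308,104),(414,292),(313,214)),("pegtip",(285,140),(473,321),(344,238)),("postR",(255,298),(588,368),(411,286)),("postL",(95,50),(296,433),(216,285)),("spare",(382,504),(752,318),(530,287))):
    print(nm,"sw",*tri(s,S(*a),w,p),"tw",*tri(t,T(*b),w,p),"st",*tri(s,S(*a),t,T(*b)))
    if nm in("red","spare"): z=56 if nm=="red" else 72; print([atz(q,v,z) for q,v in((s,S(*a)),(t,T(*b)),(w,p))])
E
```

```text
red [(np.int32(48), array([313.04, 260.92]), array([309, 259,  11,   6], dtype=int32))]
yel [(np.int32(204), array([343.96, 234.63]), array([338, 225,  13,  19], dtype=int32))]
or [(np.int32(2273), array([39.59, 21.82]), array([ 0,  0, 98, 40], dtype=int32)), (np.int32(1464), array([519.11,  16.82]), array([463,   9, 110,  18], dtype=int32))]
red sw [521.43  72.37  43.61] 1.4004392353678088 tw [523.78  74.13  33.06] 1.4200077996357052 st [522.23  74.67  41.39] 2.1852510085654204
[array([518.34,  57.8 ,  56.  ]), array([522.99,  74.02,  56.  ]), array([519.88,  71.07,  56.  ])]
hub sw [564.06  81.83  93.78] 2.3293948158602933 tw [566.45  83.87  88.67] 2.6038774301038417 st [564.79  85.18  90.67] 2.1522258260858758
pegtip sw [544.83  44.67 103.32] 0.8000238859430625 tw [545.86  45.05 100.91] 0.5056039029992715 st [545.17  45.38 102.58] 1.1466514163044372
postR sw [517.6  -31.41  78.79] 2.409779005268375 tw [515.04 -30.09  96.06] 2.436026650331957 st [515.5  -32.36  79.55] 1.4508136421077757
postL sw [471.18 161.68  80.22] 2.1208919853144685 tw [472.2  165.61  69.7 ] 1.8490603022989431 st [471.   165.14  77.6 ] 1.1210286241445846
spare sw [ 546.71 -152.01   71.43] 2.1908381856475274 tw [ 546.09 -144.31   85.66] 4.985492368223425 st [ 548.16 -146.12   64.22] 1.7190552998746562
[array([ 545.45, -152.76,   72.  ]), array([ 548.66, -145.  ,   72.  ]), array([ 547.7 , -151.86,   72.  ])]
```

```bash
cat >> h.py <<'E'
from scipy.spatial.transform import Rotation as Ro, Slerp
O=np.array([575.8,86.5,75.]); PR=(Ro.from_euler("z",13.6,degrees=True)*Ro.from_euler("y",-35,degrees=True))
def goal(p,yaw,tilt=0): # port coords; yaw about tool z, tilt about tool y (deg)
    return O+PR.apply(p), PR*Ro.from_euler("x",180,degrees=True)*Ro.from_euler("y",tilt,degrees=True)*Ro.from_euler("z",yaw,degrees=True)
def now(s): return np.array(s["tool_pos"]),Ro.from_euler("xyz",s["tcp_rot"],degrees=True)
def port(s):
    p,R=now(s); return PR.inv().apply(p-O),(goal((0,0,0),0)[1].inv()*R).as_rotvec(degrees=True)
def plan(a,wps,claw):  # wps: (p,R,n)
    p,R=a; rows=[]
    for q,Q,n in wps:
        p0,R0=p,R; sl=Slerp([0,1],Ro.concatenate([R0,Q]))
        for i in range(1,n+1):
            f=i/n; P=p0+(q-p0)*f; N=sl(f)
            d=np.round(R.inv().apply(P-p),1); w=np.round((R.inv()*N).as_rotvec(),3)
            rows.append([float(v) for v in (*d,*w)]+[claw]); p=p+R.apply(d); R=R*Ro.from_rotvec(w)
    return rows
E
python3 - <<'E'
from h import *; from bench import sensors
s=sensors.sense(); print(port(s))
for r in plan(now(s),[(*goal((-16.6,-33,80),-63),10)],0.55): print(r)
print(O+PR.apply([-16.6,-33,23]))
E
```

```text
(array([ 34.21, -20.52, 278.01]), array([ 1.8 , -2.99,  0.67]))
[-4.0, 1.9, 20.0, -0.006, 0.003, -0.111, 0.55]
[-4.3, 1.4, 20.0, -0.005, 0.003, -0.111, 0.55]
[-4.4, 0.7, 20.0, -0.006, 0.003, -0.111, 0.55]
[-4.6, 0.2, 19.9, -0.006, 0.003, -0.111, 0.55]
[-4.6, -0.5, 20.0, -0.005, 0.003, -0.111, 0.55]
[-4.6, -1.1, 19.9, -0.006, 0.003, -0.112, 0.55]
[-4.4, -1.7, 19.9, -0.006, 0.003, -0.111, 0.55]
[-4.3, -2.4, 19.9, -0.005, 0.003, -0.111, 0.55]
[-4.1, -2.9, 19.9, -0.006, 0.003, -0.111, 0.55]
[-3.8, -3.4, 19.8, -0.006, 0.002, -0.111, 0.55]
[557.52  48.13  84.32]
```

Request:
apply_moves --pt "-4 2 20 -0.006 0.003 -0.11 0.55" --pt "-4 1.5 20 -0.006 0.003 -0.11 0.55" --pt "-4.5 1 20 -0.006 0.003 -0.11 0.55" --pt "-4.5 0 20 -0.006 0.003 -0.11 0.55" --pt "-4.5 -0.5 20 -0.006 0.003 -0.11 0.55" --pt "-4.5 -1 20 -0.006 0.003 -0.11 0.55" --pt "-4.5 -1.5 20 -0.006 0.003 -0.11 0.55" --pt "-4.5 -2.5 20 -0.006 0.003 -0.11 0.55" --pt "-4 -3 20 -0.006 0.003 -0.11 0.55" --pt "-4 -3.5 20 -0.006 0.003 -0.11 0.55" --pt "0 0 0 0 0 0 0.55"

```text
time: 3.9
tool_pos: [526.1, 41.4, 129.9]
tcp_rot: [148.2, -15.4, 80.5]
ft_force: [-0.8, -0.3, 0.3]
finger_gap: 38.6
grip_force: 0.0
```

```bash
python3 - <<'E'
from h import *; from bench import sensors,optics
s=sensors.sense(); print(port(s),s["joint_pos"],s["finger_gap"],s["ft_force"])
c=optics.get_calibration("wrist"); np.save("w2.npy",c,allow_pickle=True); im=optics.snapshot("wrist"); cv2.imwrite("pics/w2.png",im[:,:,::-1])
print("pred pegtip px",project(c,[O+PR.apply([-16.6,-33,47]),O+PR.apply([0,0,18]),O+PR.apply([-64,0,6])]))
for nm,lo,hi in(("red",(0,150,100),(6,255,255)),("yel",(22,130,100),(34,255,255))): print(nm,blobs(im,lo,hi,(0,0,640,480),20))
for r in plan(now(s),[(*goal((-16.6,-33,23),-63),6)],0.55): print(r)
E
```

```text
(array([-16.77, -32.13,  78.81]), array([ -0.01,  -0.02, -62.46])) [-10.48 -33.08 137.62  19.45  44.56  -6.69] 38.642730773018016 [-0.79 -0.31  0.29]
pred pegtip px [[323.09 282.28]
 [322.16 193.7 ]
 [222.07 241.73]]
red [(np.int32(763), array([225.55, 241.79]), array([206, 225,  40,  34], dtype=int32))]
yel [(np.int32(812), array([325.82, 276.81]), array([312, 255,  28,  41], dtype=int32))]
[-0.1, 0.1, 9.3, -0.0, 0.0, -0.002, 0.55]
[-0.1, 0.1, 9.3, -0.0, 0.0, -0.001, 0.55]
[-0.1, 0.1, 9.3, -0.0, 0.0, -0.002, 0.55]
[-0.1, 0.1, 9.3, -0.0, 0.0, -0.001, 0.55]
[-0.2, 0.1, 9.3, -0.0, 0.0, -0.002, 0.55]
[-0.1, 0.1, 9.3, -0.0, 0.0, -0.001, 0.55]
```

View pics/w2.png

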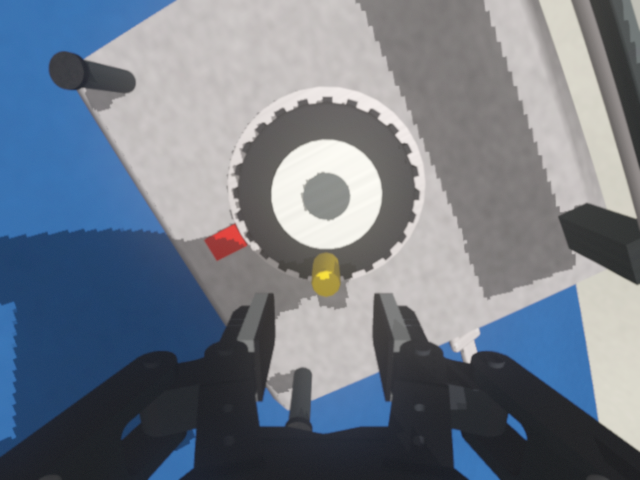

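Peg tip at (326,285), predicted (323,282); hub (326,194), mark (225,242), fingers straddling the peg. Alignment is good; descend.

Request:
apply_moves --pt "0 0 9.3 0 0 0 0.55" --pt "0 0 9.3 0 0 0 0.55" --pt "0 0 9.3 0 0 0 0.55" --pt "0 0 9.3 0 0 0 0.55" --pt "0 0 9.3 0 0 0 0.55" --pt "0 0 9.3 0 0 0 0.55" --pt "0 0 0 0 0 0 0.55"

```text
time: 4.82
tool_pos: [558.4, 48.2, 85.1]
tcp_rot: [148.0, -15.4, 80.5]
ft_force: [0.3, -0.2, -0.1]
finger_gap: 38.3
grip_force: 0.0
```

```bash
python3 - <<'E'
from h import *; from bench import sensors
s=sensors.sense(); print(port(s),s["joint_pos"],s["finger_gap"],s["ft_force"])
E
```

```text
(array([-15.41, -33.12,  23.11]), array([ -0.17,   0.07, -62.45])) [ -8.4  -20.78 134.59  21.9   35.01  -8.95] 38.29120178761902 [ 0.35 -0.19 -0.14]
```

Close on the peg.

Request:
apply_moves --pt "0 0 0 0 0 0 1" --pt "0 0 0 0 0 0 1" --pt "0 0 0 0 0 0 1" --pt "0 0 0 0 0 0 1" --pt "0 0 0 0 0 0 1" --pt "0 0 0 0 0 0 1" --force 50

```text
time: 5.58
tool_pos: [558.4, 48.0, 86.2]
tcp_rot: [147.9, -15.3, 80.5]
ft_force: [-6.4, -1.7, 2.2]
finger_gap: 12.4
grip_force: 48.7
```

```bash
python3 - <<'E'
from h import *; from bench import sensors
s=sensors.sense(); print(port(s),s["finger_gap"],s["ft_force"],s["grip_force"])
p0=port(s)[0]; 
# rotate TCP about port axis: theta from atan2(-y,-x) to 0
th0=np.arctan2(-p0[1],-p0[0]); rr=np.hypot(*p0[:2]); print(np.degrees(th0),rr)
n=14; wps=[]
y0=port(s)[1][2]
for i in range(1,n+1):
    t=th0*(1-i/n); r=37+(rr-37)*(1-i/n)
    wps.append((*goal((-r*np.cos(t),-r*np.sin(t),p0[2]),y0+np.degrees(th0)*i/n),1))
for r in plan(now(s),wps,1): print(r)
E
```

```text
(array([-14.81, -33.35,  24.07]), array([ -0.24,   0.12, -62.48])) 12.362548090014434 [-6.37 -1.71  2.19] 48.7090265750885
66.05177415426277 36.48696967675961
[-0.1, -3.0, -0.0, 0.004, 0.0, 0.082, 1]
[-0.1, -3.0, -0.0, 0.0, 0.0, 0.083, 1]
[-0.1, -3.0, -0.0, 0.0, 0.0, 0.082, 1]
[-0.1, -3.0, -0.0, 0.0, 0.0, 0.082, 1]
[-0.1, -3.0, -0.0, 0.0, 0.0, 0.083, 1]
[-0.1, -3.1, -0.0, 0.0, 0.0, 0.082, 1]
[-0.1, -3.0, -0.0, 0.0, -0.0, 0.082, 1]
[-0.1, -3.0, -0.0, 0.0, -0.0, 0.083, 1]
[-0.1, -3.0, -0.0, 0.0, -0.0, 0.082, 1]
[-0.1, -3.1, -0.0, 0.0, -0.0, 0.082, 1]
[-0.1, -3.0, -0.0, 0.0, -0.0, 0.083, 1]
[-0.1, -3.0, -0.0, 0.0, -0.0, 0.082, 1]
[-0.1, -3.1, -0.0, 0.0, -0.0, 0.082, 1]
[-0.1, -3.0, -0.0, 0.0, -0.0, 0.083, 1]
```

Request:
apply_moves --pt "-0.1 -3 0 0.003 0 0.082 1" --pt "-0.1 -3 0 0 0 0.082 1" --pt "-0.1 -3 0 0 0 0.082 1" --pt "-0.1 -3 0 0 0 0.082 1" --pt "-0.1 -3 0 0 0 0.082 1" --pt "-0.1 -3 0 0 0 0.082 1" --pt "-0.1 -3 0 0 0 0.082 1"

```text
time: 6.45
tool_pos: [543.5, 58.0, 77.8]
tcp_rot: [160.8, -30.1, 48.2]
ft_force: [4.5, 3.1, -2.5]
finger_gap: 12.3
grip_force: 48.7
```

```bash
python3 - <<'E'
from h import *; from bench import sensors
s=sensors.sense(); p=port(s); print(p,s["finger_gap"],s["ft_force"],PR.inv().apply(s["ft_force"]),s["grip_force"],s["joint_pos"],np.degrees(np.arctan2(-p[0][1],-p[0][0])))
E
```

```text
(array([-29.57, -20.13,  24.16]), array([ -0.12,   0.17, -29.45])) 12.336029499876012 [ 4.48  3.12 -2.45] [ 2.76  1.98 -4.93] 48.65003943443298 [ -7.16 -23.15 137.17  21.07  34.38  25.71] 34.247743718680276
```

Request:
apply_moves --pt "-0.1 -3.1 0 0 0 0.082 1" --pt "-0.1 -3.1 0 0 0 0.082 1" --pt "-0.1 -3.1 0 0 0 0.082 1" --pt "-0.1 -3.1 0 0 0 0.082 1" --pt "-0.1 -3.1 0 0 0 0.082 1" --pt "-0.1 -3.1 0 0 0 0.082 1" --pt "-0.1 -3.1 0 0 0 0.082 1" --pt "0 0 0 0 0 0 1" --pt "0 0 0 0 0 0 1"

```text
time: 7.58
tool_pos: [534.4, 76.5, 74.7]
tcp_rot: [-177.8, -35.2, 9.5]
ft_force: [11.6, 3.1, -8.4]
finger_gap: 11.9
grip_force: 48.8
```

```bash
python3 - <<'E'
from h import *; from bench import sensors,optics
s=sensors.sense(); p=port(s); print(p,s["finger_gap"],PR.inv().apply(s["ft_force"]),s["grip_force"],s["joint_pos"],np.degrees(np.arctan2(-p[0][1],-p[0][0])))
c=optics.get_calibration("wrist"); im=optics.snapshot("wrist"); cv2.imwrite("pics/w3.png",im[:,:,::-1])
for nm,lo,hi in(("red",(0,150,100),(6,255,255)),("yel",(22,130,100),(34,255,255))): print(nm,blobs(im,lo,hi,(0,0,640,480),20))
E
```

```text
(array([-35.13,   0.  ,  24.18]), array([-0.1 ,  0.28,  3.31])) 11.875619370207689 [  4.98   0.25 -13.75] 48.78379583358765 [ -4.12 -24.68 138.64  18.43  33.42  63.15] -0.007411612421735233
red [(np.int32(162), array([328.99, 365.01]), array([315, 358,  26,  11], dtype=int32))]
yel [(np.int32(2047), array([323.45, 329.66]), array([305, 296,  37,  67], dtype=int32))]
```

View pics/w3.png

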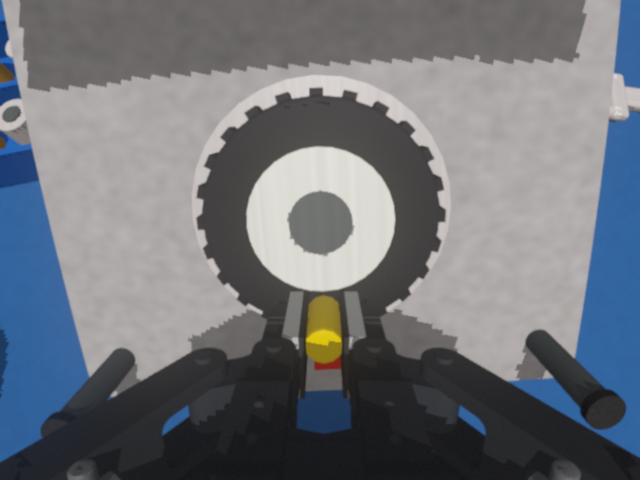

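Peg between the pads at (323,345), red mark just below it at (329,365), hub (321,222): in line within about 2°. Release, back off and check.

Request:
apply_moves --pt "0 0 0 0 0 0 0.6" --pt "0 0 0 0 0 0 0.6" --pt "0 0 0 0 0 0 0.6" --pt "0 0 0 0 0 0 0.6" --pt "0 0 -10 0 0 0 0.6" --pt "0 0 -20 0 0 0 0.6" --pt "0 0 -20 0 0 0 0.6" --pt "0 0 -20 0 0 0 0.6" --pt "0 0 -20 0 0 0 0.6" --pt "0 0 -20 0 0 0 1" --pt "0 0 -20 0 0 0 1" --pt "0 0 0 0 0 0 1"

```text
time: 9.12
tool_pos: [471.3, 59.2, 169.8]
tcp_rot: [-177.6, -34.8, 9.5]
ft_force: [-0.4, 1.1, -0.4]
finger_gap: -0.1
grip_force: 0.0
```

```bash
python3 - <<'E'
from h import *; from bench import sensors,optics
s=sensors.sense(); print(port(s),s["finger_gap"],s["ft_force"],s["joint_pos"])
c=optics.get_calibration("wrist"); im=optics.snapshot("wrist"); cv2.imwrite("pics/w4.png",im[:,:,::-1])
B={}
for nm,lo,hi in(("red",(0,150,100),(6,255,255)),("yel",(22,130,100),(34,255,255))):
    b=max(blobs(im,lo,hi,(150,100,500,480),20),key=lambda b:b[0]); print(nm,b); B[nm]=b[1]
# cast onto planes parallel to face
def onface(p,h):
    o,d=ray(c,p); o=PR.inv().apply(o-O); d=PR.inv().apply(d); return o+d*(h-o[2])/d[2]
R,Y=onface(B["red"],5),onface(B["yel"],35); print(R,Y)
hs=cv2.cvtColor(im,cv2.COLOR_RGB2HSV); wm=((hs[:,:,2]>205)&(hs[:,:,1]<25)).astype(np.uint8)
n,l,st,ce=cv2.connectedComponentsWithStats(wm)
for i in range(1,n):
    if st[i,4]>300: print("white",st[i],ce[i],onface(ce[i],18))
# clips in overhead views now: cover angle
E
```

```text
(array([-34.04,  -1.92, 139.62]), array([ 0.05, -0.1 ,  3.33])) -0.12329627432607144 [-0.35  1.09 -0.43] [ -8.88 -51.07 143.08  15.33  56.16  65.9 ]
red (np.int32(330), array([324.48, 265.09]), array([315, 251,  19,  25], dtype=int32))
yel (np.int32(517), array([320.66, 240.89]), array([310, 226,  22,  30], dtype=int32))
[-64.09  -1.23   5.  ] [-36.01  -0.36  35.  ]
white [ 511   84  129   37 1803] [571.53 105.2 ] [  40.8  -166.53   18.  ]
white [ 241   94  157  155 3045] [320.4  149.11] [20.96 -3.43 18.  ]
white [ 277  137   85   85 4596] [319.01 178.38] [ 2.02 -1.37 18.  ]
white [   0  252   34   78 1971] [ 13.54 287.47] [-64.62 231.72  18.  ]
```

View pics/w4.png

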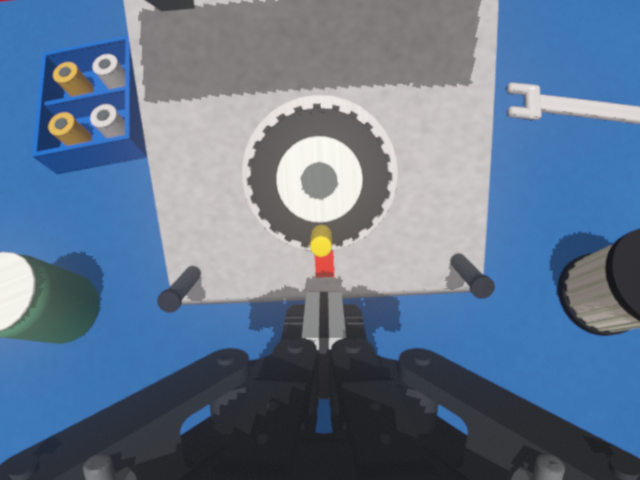

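Collar confirmed: peg (320,241) lines up with hub (319,180) and mark (324,265), within ~2° of the mark. Now go over the cover's edge to its outer side with the tool vertical.

```bash
python3 - <<'E'
from h import *; from bench import sensors
s=sensors.sense(); V=goal((0,0,0),0,-35)[1]; print(V.as_euler("xyz",degrees=True))
W=np.array
rows=plan(now(s),[(W([405,55,310]),V,7),(W([415,70,430]),V,4)],1)
for r in rows: print(r)
E
```

```text
[180.    0.   13.6]
[3.7, -1.9, -21.8, -0.003, -0.087, -0.008, 1]
[1.8, -1.7, -22.1, -0.002, -0.087, -0.008, 1]
[-0.1, -1.8, -22.1, -0.003, -0.087, -0.008, 1]
[-2.0, -1.6, -22.0, -0.003, -0.087, -0.008, 1]
[-3.8, -1.6, -21.8, -0.002, -0.087, -0.008, 1]
[-5.8, -1.7, -21.4, -0.003, -0.087, -0.008, 1]
[-7.6, -1.6, -20.8, -0.003, -0.087, -0.008, 1]
[3.3, -3.0, -30.0, 0.0, 0.0, -0.0, 1]
[3.3, -3.1, -30.0, 0.0, 0.0, -0.0, 1]
[3.3, -3.0, -30.0, 0.0, 0.0, -0.0, 1]
[3.3, -3.1, -30.0, 0.0, 0.0, -0.0, 1]
```

Request:
apply_moves --pt "3.7 -1.8 -22 -0.003 -0.087 -0.008 1" --pt "1.8 -1.8 -22 -0.003 -0.087 -0.008 1" --pt "0 -1.8 -22 -0.003 -0.087 -0.008 1" --pt "-2 -1.6 -22 -0.003 -0.087 -0.008 1" --pt "-4 -1.6 -22 -0.003 -0.087 -0.008 1" --pt "-6 -1.6 -21.5 -0.003 -0.087 -0.008 1" --pt "-8 -1.6 -21 -0.003 -0.087 -0.008 1" --pt "0 0 0 0 0 0 1"

```text
time: 10.18
tool_pos: [405.4, 55.4, 311.3]
tcp_rot: [179.9, -0.1, 13.6]
ft_force: [0.8, 0.8, -1.1]
finger_gap: -0.0
grip_force: 0.0
```

```bash
python3 - <<'E'
from h import *; from bench import sensors
s=sensors.sense(); V=goal((0,0,0),0,-35)[1]; W=np.array
print(s["tool_pos"],s["tcp_rot"],s["joint_pos"],s["ft_force"])
rows=plan(now(s),[(W([415,70,430]),V,4)],1)
for r in rows: print(r)
print("mid edge pts", O+PR.apply([145,0,250]), "start",goal((188,0,229),0)[0])
E
```

```text
[405.41  55.43 311.31] [179.86  -0.06  13.64] [  0.71 -24.13 105.6   -0.13  98.44  77.05] [ 0.81  0.81 -1.14]
[3.2, -2.9, -29.7, 0.001, -0.0, 0.0, 1]
[3.2, -2.9, -29.7, 0.0, -0.0, 0.0, 1]
[3.3, -3.0, -29.6, 0.001, -0.001, 0.0, 1]
[3.1, -2.9, -29.7, 0.0, 0.0, 0.001, 1]
mid edge pts [551.87  80.71 362.96] start [597.82  91.83 370.42]
```

```bash
python3 - <<'E'
from h import *; from bench import sensors
s=sensors.sense(); V=goal((0,0,0),0,-35)[1]; W=np.array
def tip(th,r=178,extra=0):
    t=np.radians(th); b=np.radians(35-th); off=3+11*abs(np.sin(b))+extra
    return goal((125-r*np.cos(t)+off*np.sin(t),0,55+r*np.sin(t)+off*np.cos(t)),0)[0]
print(tip(96,178,40),tip(96))
rows=plan(now(s),[(W([415,68,440]),V,5),(W([605,92,440]),V,5),(tip(96,178,40),V,3)],1)
for r in rows: print(r)
print("--")
q=tip(96,178,40)
rows=plan((q,V),[(tip(96),V,4)]+[(tip(a),V,1) for a in np.arange(93,19,-3.)],1)
for r in rows: print(r[:3])
E
```

```text
[605.52  93.69 372.94] [571.51  85.46 353.55]
[2.5, -1.9, -25.7, 0.0, -0.0, 0.0, 1]
[2.5, -2.0, -25.8, 0.001, -0.0, 0.0, 1]
[2.4, -1.9, -25.7, 0.0, -0.001, 0.0, 1]
[2.5, -2.0, -25.8, 0.001, 0.0, 0.001, 1]
[2.5, -1.9, -25.7, 0.0, 0.0, -0.0, 1]
[38.1, 4.2, 0.0, 0.0, 0.0, -0.0, 1]
[38.0, 4.3, 0.0, 0.0, 0.0, -0.0, 1]
[38.1, 4.2, 0.0, 0.0, 0.0, -0.0, 1]
[38.0, 4.3, 0.0, 0.0, 0.0, -0.0, 1]
[38.1, 4.2, 0.0, 0.0, 0.0, -0.0, 1]
[0.3, -0.5, 22.4, 0.0, 0.0, -0.0, 1]
[0.3, -0.5, 22.3, 0.0, 0.0, -0.0, 1]
[0.3, -0.5, 22.4, 0.0, 0.0, -0.0, 1]
--
[-8.7, -0.0, 4.8]
[-8.8, -0.0, 4.9]
[-8.7, -0.0, 4.8]
[-8.8, -0.0, 4.9]
[-8.6, 0.0, 4.3]
[-8.4, 0.0, 4.8]
[-8.1, -0.0, 5.2]
[-7.9, 0.0, 5.7]
[-7.5, -0.0, 6.2]
[-7.2, -0.0, 6.5]
[-6.9, -0.0, 7.0]
[-6.5, -0.0, 7.3]
[-6.1, -0.0, 7.7]
[-5.6, -0.0, 8.0]
[-5.3, -0.0, 8.3]
[-4.7, -0.0, 8.6]
[-4.3, -0.0, 8.9]
[-3.8, -0.0, 9.1]
[-3.3, -0.0, 9.3]
[-2.7, -0.0, 9.5]
[-2.3, -0.0, 9.6]
[-1.7, -0.0, 9.8]
[-1.1, -0.0, 9.8]
[-0.6, -0.0, 9.9]
[-0.1, -0.0, 9.1]
[0.3, -0.0, 8.8]
[0.8, -0.0, 8.7]
[1.2, -0.0, 8.7]
[1.6, -0.0, 8.6]
```

Request:
apply_moves --pt "2.5 -2 -26 0 0 0 1" --pt "2.5 -2 -26 0 0 0 1" --pt "2.5 -2 -26 0 0 0 1" --pt "2.5 -2 -26 0 0 0 1" --pt "2.5 -2 -26 0 0 0 1" --pt "38 4 0 0 0 0 1" --pt "38 4 0 0 0 0 1" --pt "38 4 0 0 0 0 1" --pt "38 4 0 0 0 0 1" --pt "38 4 0 0 0 0 1" --pt "0 0 22 0 0 0 1" --pt "0 0 22 0 0 0 1" --pt "0 0 22 0 0 0 1" --pt "0 0 0 0 0 0 1"

```text
time: 11.92
tool_pos: [602.4, 92.9, 371.3]
tcp_rot: [179.9, 0.2, 13.6]
ft_force: [-0.2, 0.7, -0.3]
finger_gap: -0.0
grip_force: 0.0
```

```bash
python3 - <<'E'
from h import *; from bench import sensors,optics
s=sensors.sense(); print(s["tool_pos"],s["tcp_rot"],s["joint_pos"],s["ft_force"])
im=optics.snapshot("side"); cv2.imwrite("pics/s2.png",cv2.resize(im[20:320,180:500,::-1],(640,600),interpolation=cv2.INTER_CUBIC))
E
```

```text
[602.38  92.9  371.27] [179.94   0.24  13.58] [  4.01   8.49  69.7   -0.11 102.03  80.41] [-0.15  0.69 -0.26]
```

View pics/s2.png

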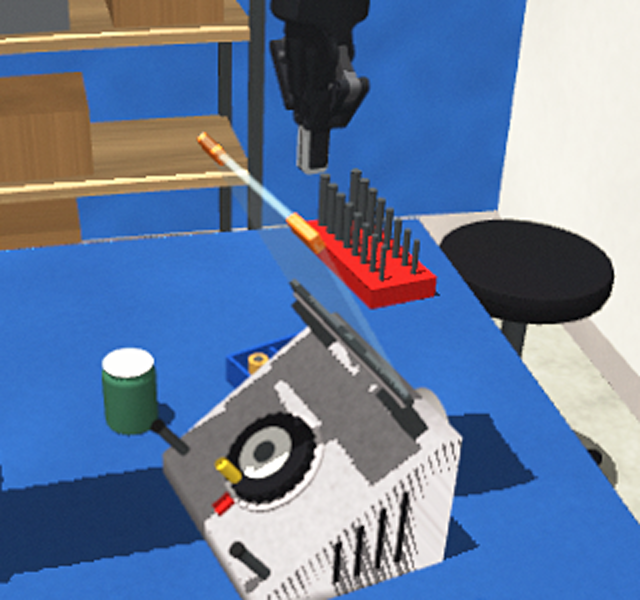

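Fingertips (315,165 in the crop) stand behind the cover edge, peg lined up with the red mark. Push the cover.

Request:
apply_moves --pt "-8.5 0 5 0 0 0 1" --pt "-8.5 0 5 0 0 0 1" --pt "-8.5 0 5 0 0 0 1" --pt "-8.5 0 5 0 0 0 1" --pt "-8.5 0 4.3 0 0 0 1" --pt "-8.4 0 4.8 0 0 0 1" --pt "-8.1 0 5.2 0 0 0 1" --pt "-7.9 0 5.7 0 0 0 1" --pt "-7.5 0 6.2 0 0 0 1" --pt "-7.2 0 6.5 0 0 0 1" --pt "-6.9 0 7 0 0 0 1" --pt "-6.5 0 7.3 0 0 0 1"

```text
time: 13.48
tool_pos: [510.6, 70.4, 307.6]
tcp_rot: [179.9, -0.0, 13.6]
ft_force: [1.1, 0.1, 0.6]
finger_gap: 0.1
grip_force: 0.5
```

```bash
python3 - <<'E'
from h import *; from bench import sensors,optics
s=sensors.sense(); print(port(s)[0],s["ft_force"])
C={n:optics.get_calibration(n) for n in("side","top")}
B={"side":(220,60,380,290),"top":(200,225,370,330)}
for n in C:
    im=optics.snapshot(n); cv2.imwrite(f"pics/{n}3.png",im[:,:,::-1])
    print(n,[(int(b[0]),b[1]) for b in blobs(im,(8,150,120),(19,255,255),B[n],20)])
    for th in(96,72,69,66,60): print(th,project(C[n],[goal((125-196*np.cos(np.radians(th)),y,55+196*np.sin(np.radians(th))),0)[0] for y in(-90,90)]).ravel())
E
```

```text
[ 78.39  -0.27 229.07] [1.11 0.12 0.6 ]
side [(76, array([253.26, 126.71])), (157, array([294.67, 175.38]))]
96 [333.1  136.76 286.08  94.92]
72 [295.32 176.18 254.1  129.01]
69 [291.72 181.79 251.12 133.93]
66 [288.41 187.47 248.41 138.94]
60 [282.73 198.95 243.81 149.14]
top [(54, array([348.33, 273.83]))]
96 [336.86 241.41 241.19 264.74]
72 [343.07 274.59 252.75 296.77]
69 [343.52 277.63 254.02 299.62]
66 [343.91 280.4  255.24 302.19]
60 [344.45 285.1  257.5  306.49]
```

Cover is at about 72° as planned, low force. Continue.

Request:
apply_moves --pt "-6.1 0 7.7 0 0 0 1" --pt "-5.6 0 8 0 0 0 1" --pt "-5.3 0 8.3 0 0 0 1" --pt "-4.7 0 8.6 0 0 0 1" --pt "-4.3 0 8.9 0 0 0 1" --pt "-3.8 0 9.1 0 0 0 1" --pt "-3.3 0 9.3 0 0 0 1" --pt "-2.7 0 9.5 0 0 0 1" --pt "-2.3 0 9.6 0 0 0 1" --pt "-1.7 0 9.8 0 0 0 1" --pt "-1.1 0 9.8 0 0 0 1" --pt "-0.6 0 9.9 0 0 0 1" --pt "0 0 9 0 0 0 1" --pt "0.3 0 8.8 0 0 0 1" --pt "0.8 0 8.7 0 0 0 1" --pt "1.2 0 8.7 0 0 0 1" --pt "1.6 0 8.6 0 0 0 1"

```text
time: 15.7
tool_pos: [474.7, 61.4, 155.2]
tcp_rot: [179.9, -0.0, 13.6]
ft_force: [0.1, 1.3, 1.0]
finger_gap: 0.1
grip_force: 0.5
```

```bash
python3 - <<'E'
from h import *; from bench import sensors,optics
s=sensors.sense(); p=port(s)[0]; print(p,s["ft_force"])
def tip(th,r=178,extra=0):
    t=np.radians(th); b=np.radians(35-th); off=3+11*abs(np.sin(b))+extra
    return goal((125-r*np.cos(t)+off*np.sin(t),0,55+r*np.sin(t)+off*np.cos(t)),0)[0]
V=goal((0,0,0),0,-35)[1]
for r in plan(now(s),[(tip(a),V,1) for a in (18,15,12,9,6,4,2,1)],1): print(r[:3])
C={n:optics.get_calibration(n) for n in("side","top")}
for n in C:
    im=optics.snapshot(n)
    print(n,[(int(b[0]),b[1]) for b in blobs(im,(8,150,120),(19,255,255),(200,60,380,330),20)])
    for th in(25,20,15): print(th,project(C[n],[goal((125-196*np.cos(np.radians(th)),y,55+196*np.sin(np.radians(th))),0)[0] for y in(-90,90)]).ravel())
E
```

```text
[-39.31  -0.6  125.47] [0.09 1.32 0.99]
[3.0, -0.6, 9.6]
[2.4, -0.0, 8.4]
[2.9, -0.0, 8.3]
[3.3, -0.0, 8.2]
[3.7, -0.0, 8.0]
[2.7, -0.0, 5.2]
[2.8, -0.0, 5.2]
[1.5, -0.0, 2.5]
side [(92, array([240.4 , 209.87])), (126, array([276.24, 266.48]))]
25 [275.34 260.9  239.65 205.98]
20 [277.66 268.08 242.04 212.84]
15 [280.71 274.68 245.07 219.22]
top [(38, array([345.92, 289.37]))]
25 [342.49 291.4  265.47 310.37]
20 [341.62 289.69 265.88 308.34]
15 [340.65 287.45 266.12 305.79]
```

Request:
apply_moves --pt "3 -0.5 9.5 0 0 0 1" --pt "2.4 0 8.4 0 0 0 1" --pt "2.9 0 8.3 0 0 0 1" --pt "3.3 0 8.2 0 0 0 1" --pt "3.7 0 8 0 0 0 1" --pt "2.7 0 5.2 0 0 0 1" --pt "2.8 0 5.2 0 0 0 1" --pt "0 0 0 0 0 0 1"

```text
time: 16.8
tool_pos: [494.4, 66.6, 102.4]
tcp_rot: [179.9, 0.1, 13.6]
ft_force: [-0.2, 0.2, -0.4]
finger_gap: -0.3
grip_force: 0.0
```

```bash
cat > q.py <<'E'
from h import *; from bench import sensors,optics
s=sensors.sense(); p=port(s)[0]; print(p,s["ft_force"])
C={n:optics.get_calibration(n) for n in("side","top")}
for n in C:
    im=optics.snapshot(n)
    print(n,[(int(b[0]),b[1]) for b in blobs(im,(8,150,120),(19,255,255),(200,60,380,330),20)])
    for th in(8,4,2,0): print(th,project(C[n],[goal((125-196*np.cos(np.radians(th)),y,55+196*np.sin(np.radians(th))),0)[0] for y in(-90,90)]).ravel())
E
python3 q.py
```

```text
[-52.96  -0.15  70.48] [-0.15  0.24 -0.37]
side [(105, array([254.35, 231.63])), (169, array([290.64, 288.98]))]
8 [286.09 282.88 250.31 227.28]
4 [289.71 287.01 253.79 231.39]
2 [291.65 288.91 255.64 233.31]
0 [293.67 290.7  257.58 235.14]
top [(33, array([341.  , 278.85]))]
8 [339.12 283.47 266.18 301.4 ]
4 [338.17 280.8  266.08 298.51]
2 [337.68 279.36 265.99 296.97]
0 [337.17 277.86 265.88 295.37]
```

Request:
apply_moves --pt "1.2 0 2 0 0 0 1" --pt "1.2 0 2 0 0 0 1" --pt "1.2 0 2 0 0 0 1" --pt "0 0 0 0 0 0 1"

```text
time: 17.4
tool_pos: [497.5, 67.2, 99.0]
tcp_rot: [179.9, 0.1, 13.6]
ft_force: [-16.1, -3.1, 24.2]
finger_gap: 0.1
grip_force: 14.7
```

```bash
python3 q.py
```

```text
[-52.34  -0.34  65.91] [-16.07  -3.13  24.22]
side [(104, array([255.44, 232.82])), (171, array([291.63, 289.95]))]
8 [286.09 282.88 250.31 227.28]
4 [289.71 287.01 253.79 231.39]
2 [291.65 288.91 255.64 233.31]
0 [293.67 290.7  257.58 235.14]
top [(36, array([340.5, 278. ]))]
8 [339.12 283.47 266.18 301.4 ]
4 [338.17 280.8  266.08 298.51]
2 [337.68 279.36 265.99 296.97]
0 [337.17 277.86 265.88 295.37]
```

Firm contact (29 N): the cover is on its stops. Retreat upwards.

Request:
apply_moves --pt "-1 0 -3 0 0 0 1" --pt "-4 0 -10 0 0 0 1" --pt "-8 0 -25 0 0 0 1" --pt "-8 0 -40 0 0 0 1" --pt "-8 0 -40 0 0 0 1" --pt "-8 0 -40 0 0 0 1" --pt "0 0 -30 0 0 0 1" --pt "0 0 0 0 0 0 1" --pt "0 0 0 0 0 0 1"

```text
time: 18.62
tool_pos: [461.8, 59.2, 284.4]
tcp_rot: [179.9, 0.0, 13.6]
ft_force: [-0.1, -0.2, -0.4]
finger_gap: 0.1
grip_force: 0.0
```

```bash
python3 q.py; python3 - <<'E'
import cv2,numpy as np; from bench import optics,sensors
im=optics.snapshot("side"); wi=optics.snapshot("wrist"); print(sensors.sense()["ft_force"])
a=cv2.resize(im[180:360,220:480,::-1],(578,400),interpolation=cv2.INTER_CUBIC)
cv2.imwrite("pics/end.png",a)
E
```

```text
[ 24.11   0.23 238.75] [-0.1  -0.18 -0.42]
side [(98, array([255.62, 232.96])), (169, array([291.65, 289.88]))]
8 [286.09 282.88 250.31 227.28]
4 [289.71 287.01 253.79 231.39]
2 [291.65 288.91 255.64 233.31]
0 [293.67 290.7  257.58 235.14]
top []
8 [339.12 283.47 266.18 301.4 ]
4 [338.17 280.8  266.08 298.51]
2 [337.68 279.36 265.99 296.97]
0 [337.17 277.86 265.88 295.37]
[ 0.155502    0.12824899 -0.12729999]
```

View pics/end.png

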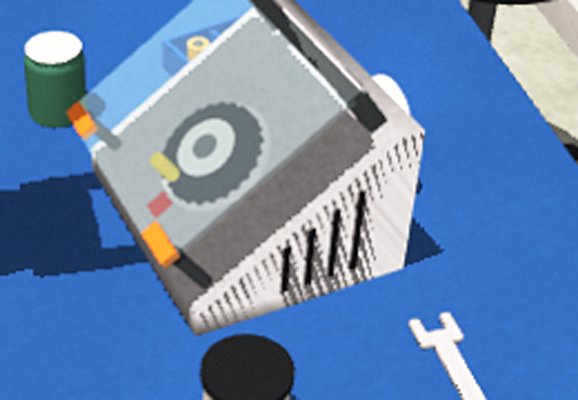

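The closed cover rests on both posts (clips at (80,120) and (160,243) in the crop). Peg (165,167) lines up with the red mark (160,204), and the bystanders haven't moved. I'm handing in.

```bash
python3 -c "
from bench import r
print(r.hand_in())"
```

```text
the job is handed in; nothing more can be done
None
```

The collar is at the lock mark (within about 2°), the cover is folded down on its stops with the arm clear and the other items untouched, and the job was handed in at about 19 s; no pass/fail verdict came back.

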